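# Hang the L-plate level on its pin

## Robot

A 6-joint arm with a two-finger parallel gripper is mounted at the origin on a cart in front of the work surface, level with it; the furniture and walls round the work are solid. World frame = base frame: x ahead of the robot, y to its left, z up, the work surface at z = 0. Lengths are in mm, angles in degrees, forces in N, time in s.
With the tool pointing down it reaches from about 275 to 850 mm from the base axis. Payload 19 kg.
Tool frame: the origin (TCP) lies between the finger pads; the fingertips stand 14 mm ahead of it and the grasp point (between the pads) lies 5 mm behind it; z points along the fingers, y is the line along which they close (so a half turn about z gives the same grasp; the last joint's range is limited). The gripper opens to 85 mm and grips with 20 to 120 N. Pads are 22 mm wide; open, the fingers measure 114 mm over their backs; the gripper's body (76 mm by 85 mm) begins 54 mm behind the grasp point. The pads swing forward as they close: fully open they stand 13 mm farther back than shut.
Start: joints at [-84.683, 8.623, 82.357, -0, 89.026, -7.678], TCP at [129.271, -560.251, 245.267] pointing down, gripper open.
Joint ranges: [-160.23, 160.23], [-39.13, 120.54], [6.94, 153.29], [-79.49, 259.48], [9.18, 160.14], [-161.06, 161.06]. Speed limits (degrees/s): [108.29, 108.29, 127.2, 172.46, 172.46, 172.46].

## Interface

Orientations are given as [roll, pitch, yaw] about the fixed x, y, z axes, in that order (R = Rz(yaw) Ry(pitch) Rx(roll)).
In Python, from cell import manip gives the robot as it stands. Calls block until the motion is done:
- manip.goto(position, orientation): joint-space move of the TCP to a pose.
- manip.move_straight(position, orientation=None, v=150, contact_N=None): straight line of the TCP; orientation=None keeps the orientation; v is the mean speed in mm/s. With contact_N (N) it stops when the force on the tool has changed by that much, and returns True; else False.
- manip.movej(angles): joint-space move.
- manip.move_gripper(opening, grip_force=None): opening from 0.0 (shut) to 1.0 (fully open); grip_force is the grip in N (None keeps the last); returns when the fingers have stopped.
- manip.sleep(seconds).
- manip.ik(position, orientation): joint angles nearest the present ones, or None.
- manip.get_state(): the state.
- manip.grab_frame(name): name is "side" or "top" or "wrist"; returns (picture, depth): 420x560x3 uint8, blue, green, red; 420x560 float32, mm along the optical axis (not along the pixel's ray), 0 where there is no reading.
- manip.get_calibration(name): a dict with "intrinsics" (3x3 intrinsics, pixels), "k1" (the pictures are not rectified: a ray, as slopes to the right and down, at radius r is drawn at 1 + k1 r^2 times it, then the intrinsics apply), "R" (3x3) and "t" (3): a world point X has camera coordinates R X + t. Camera axes: x right, y down, z forward; pixel columns grow to the right and rows downward; lengths in mm; the calibration is good to about 2 mm. A picture is of the moment at which its call begins: read the wrist's pose just before it. get_calibration takes no time and is no camera call; for the wrist camera it gives the pose at the moment of the call.
A pose or a line that the arm cannot do raises manip.PlanningError and nothing moves.
- manip.finish_job(): hands the job in; it is judged then, once.
The state is a dict: "clock": time; "joints": joint angles; "dq": joint speeds; "joint_torque": joint torques, N m; "ee_pos": TCP position; "ee_rot": TCP orientation; "wrist_force": force on the tool from outside, world axes, zero at the start; "moment": the same for the moment, N m; "width": opening from 0.0 (shut) to 1.0 (fully open); "finger_force": force on a finger pad.
Only numpy, scipy, OpenCV 4.12 (cv2) and the standard library are available. Lean on these libraries where they do the work, as an engineer would, in place of code of your own. Each camera call takes 0.05 s, during which the arm holds its last target. There are 200 camera calls.

## Task

Hang the aluminium L-plate on the stand's pin by the one hole that lets it hang level, row of holes uppermost, and let go of it. It lies flat, so first lean it in the slanted rest with its holes at the top and let go, so that you can take it anew by its top edge. Leave the other things on the bench where they are.

Things in the scene. Friction and masses are not known exactly. Their poses are not given: they have to be found in the camera images.
- l_plate: Flat aluminium L-plate, evenly 14 mm thick, loose, about 0.3 kg; starts flat on the bench, z up, left or right. Origin: underside, middle of its 160 x 100 mm outline; x along it, y to its straight top edge. Leg: x -80 to 15, y -50 to 50. Arm: x 15 to 80, y 0 to 50 (50 wide). Four 13 mm through holes at y 36; just one lies over the centre of mass; from the others it hangs steeply askew
- hole_1 (a point): Centre of a 13 mm hole of the L-plate, at plate x -40, y +36 mm, half way through the thickness
- hole_2 (a point): Centre of a 13 mm hole of the L-plate, at plate x -12, y +36 mm, half way through the thickness
- hole_3 (a point): Centre of a 13 mm hole of the L-plate, at plate x +16, y +36 mm, half way through the thickness
- hole_4 (a point): Centre of a 13 mm hole of the L-plate, at plate x +44, y +36 mm, half way through the thickness
- slant_rest: Grey fixed rest in the middle; base 110 x 100 x 10 mm, origin under it. A slope 100 mm wide (along x) and 72 mm long leans at 45 degrees, facing -y and up, rising to +y; a ledge 19 mm deep square to its foot makes a V: a plate's lower edge rests on the ledge, its back on the slope. A plate 100 mm high sticks out 28 mm past the slope, free behind and at both sides
- rest_seat (a point): Middle of the inner corner line where slope and ledge meet, at rest y -30, z +45 mm; its axes are those of the rest (x along the corner line)
- pin_stand: Steel hanging stand, fixed, on the right or the left; base 100 x 110 x 12 mm; a square post of 24 mm rises at the origin to z = 190 mm and carries a level round pin of 8 mm diameter that points to the stand's -x (roughly to the robot) at z = 180 mm, sticking out 60 mm from the post's face
- pin_mid (a point): Point on the pin's axis, 30 mm from the post's face; axes of the stand
- pin_tip (a point): End of the pin (rounded), 60 mm from the post's face
- black_box: Bystander: black box 75 x 68 x 42 mm, loose, beyond the plate's top edge; origin under its middle
- jar: Bystander: small jar with black cap, 29 mm across, 41 mm high, loose, standing beside the plate's arm in the corner of the L; origin under its middle
- flat_box: Bystander: flat chip box 59 x 54 x 16 mm, loose, between the robot and the rest; origin under its middle
- eyeglass: Bystander: black loupe 38 mm across, 35 mm high, loose, beyond the rest; origin under its middle
- pot: Bystander: brown and cream pot 70 x 72 x 66 mm, loose, behind the stand; origin under its middle

How it is judged (in metres and radians):
On the way:
1. the L-plate leans in the slanted rest, holes at the top, let go (contact force between the fingers and l_plate below 0.1 N and contact force between l_plate and slant_rest above 0.5 N and angle between l_plate's own y axis and vertical between 0.5 and 1.05 rad and linear speed of l_plate below 0.03 m/s), for 0.2 s.
At the end, for the whole second after the job is handed in: The L-plate hangs at rest, let go, with the pin through one of its holes (the plate's mid-plane at least 9 mm in from the pin's tip), holes uppermost and level to within 7 degrees (((x of hole_1 in the frame of pin_mid between -0.021 and 0.028 m and y of hole_1 in the frame of pin_mid between -0.006 and 0.006 m and z of hole_1 in the frame of pin_mid between -0.007 and 0.003 m) or (x of hole_2 in the frame of pin_mid between -0.021 and 0.028 m and y of hole_2 in the frame of pin_mid between -0.006 and 0.006 m and z of hole_2 in the frame of pin_mid between -0.007 and 0.003 m) or (x of hole_3 in the frame of pin_mid between -0.021 and 0.028 m and y of hole_3 in the frame of pin_mid between -0.006 and 0.006 m and z of hole_3 in the frame of pin_mid between -0.007 and 0.003 m) or (x of hole_4 in the frame of pin_mid between -0.021 and 0.028 m and y of hole_4 in the frame of pin_mid between -0.006 and 0.006 m and z of hole_4 in the frame of pin_mid between -0.007 and 0.003 m)) and angle between l_plate's own y axis and vertical below 0.12 rad and angle between l_plate's own x axis and vertical between 1.45 and 1.69 rad and linear speed of l_plate below 0.03 m/s and angular speed of l_plate below 0.3 rad/s and contact force between the fingers and l_plate below 0.1 N); the robot touches nothing.
It fails at once if a bystander is moved by more than 30 mm or tipped (distance of any of black_box, jar, flat_box, eyeglass, pot from where it was at the start of the episode above 0.03 m or angle between any of black_box, jar, flat_box, eyeglass, pot's own z axis and vertical above 0.5 rad).
It also fails if it takes over 69 s, if anything falls off the work surface, if the arm or the gripper's body presses on something with over 40 N, if the wrist force passes 120 N, or if a joint passes its speed limit or range.

## Working session

There is one attempt and no reset: what is moved stays moved. The work goes in short steps, each a Python script; the robot and the scene stay as the last script left them, time stands still between calls to the robot, and variables do not carry over. Pictures are saved under pics/ and viewed, at most 12 in all, crops included, and the job is handed in when it is done.

```bash
ls; mkdir -p pics; python3 - <<'E'
from cell import manip
import cv2,numpy as np
for n in ("top","side"):
    im,d=manip.grab_frame(n); cv2.imwrite(f"pics/{n}0.png",im); np.savez(f"{n}0.npz",im=im,d=d)
    c=manip.get_calibration(n); print(n,{k:np.round(v,3).tolist() for k,v in c.items()})
print(manip.get_state())
E
```

```text
pics
top {'intrinsics': [[508.057, 0.0, 281.355], [0.0, 508.057, 205.818], [0.0, 0.0, 1.0]], 'k1': 0.058, 'R': [[0.01, -1.0, -0.002], [-0.999, -0.01, -0.042], [0.042, 0.003, -0.999]], 't': [-42.016, 529.653, 1574.704]}
side {'intrinsics': [[431.937, 0.0, 283.34], [0.0, 431.937, 204.958], [0.0, 0.0, 1.0]], 'k1': -0.01, 'R': [[0.923, -0.384, 0.021], [-0.23, -0.596, -0.769], [0.307, 0.705, -0.639]], 't': [-518.754, 221.018, 926.608]}
{'clock': 0.1, 'joints': array([-8.46838283e+01,  8.64911421e+00,  8.23881442e+01, -1.03195225e-03,
        8.90271982e+01, -7.67815653e+00]), 'dq': array([-0.03916207, -0.02005368, -0.08801525, -0.06245294, -0.04685001,
       -0.03224696]), 'joint_torque': array([ 4.13310947e-03, -7.14381051e+01, -5.71790671e+01, -6.88541968e-05,
        7.28416155e-03, -6.89997734e-06]), 'ee_pos': array([ 129.24224299, -560.07515839,  244.73595123]), 'ee_rot': array([-1.79935983e+02, -7.58940842e-03,  1.29943421e+01]), 'wrist_force': array([-0.21056203,  1.13508018, -0.29036833]), 'moment': array([ 0.03023846, -0.00994842, -0.04245233]), 'finger_force': 0.0, 'width': 0.9995664198582213}
```

View pics/top0.png

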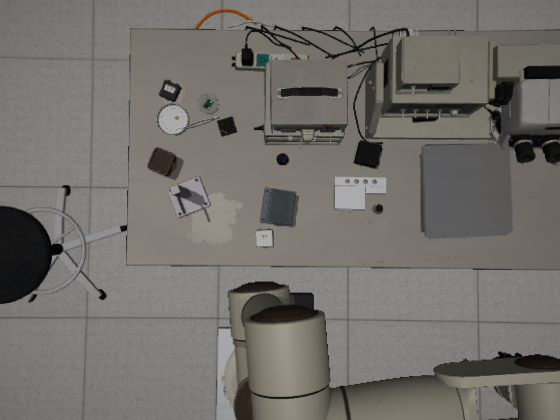

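View pics/side0.png

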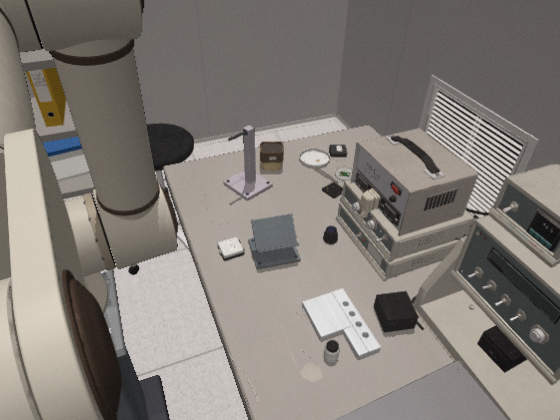

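The top view shows the plate with its L outline at px (335–386, 177–209), hole row at row 181 and leg to the left. The jar is at (378,209), the box at (368,153), the rest at (279,207), the stand at (189,196) with its pin going to lower right, and the pot at (162,161). In the side view the rest's slope faces the camera (ledge near row 258), the post is at (249,150) and the pin tip near (231,137). Next come helpers and coarse poses.

```bash
cat > h.py <<'E'
import numpy as np,cv2
from scipy.spatial.transform import Rotation as Ro
def undist(c,uv):
    K=np.array(c["intrinsics"]);uv=np.atleast_2d(np.asarray(uv,float))
    d=(uv-K[:2,2])/K[0,0];s=d.copy()
    for _ in range(10): s=d/(1+c["k1"]*(s**2).sum(1,keepdims=True))
    return s
def ray(c,uv):
    R=np.array(c["R"]);t=np.array(c["t"]);s=undist(c,uv)
    D=np.c_[s,np.ones(len(s))]@R
    return -R.T@t,D
def onplane(c,uv,z):
    o,D=ray(c,uv); return o+D*((z-o[2])/D[:,2])[:,None]
def cloud(c,d):
    v,u=np.mgrid[:d.shape[0],:d.shape[1]]
    o,D=ray(c,np.c_[u.ravel(),v.ravel()])
    P=o+D*d.reshape(-1,1); P[d.ravel()==0]=np.nan
    return P.reshape(*d.shape,3)
def proj(c,X):
    p=np.atleast_2d(X)@np.array(c["R"]).T+np.array(c["t"]);s=p[:,:2]/p[:,2:]
    s=s*(1+c["k1"]*(s**2).sum(1,keepdims=True)); K=np.array(c["intrinsics"]); return s*K[0,0]+K[:2,2]
def tri(rays):
    A=0;b=0
    for o,d in rays:
        d=d/np.linalg.norm(d);M=np.eye(3)-np.outer(d,d);A=A+M;b=b+M@o
    X=np.linalg.solve(A,b); return X,[np.linalg.norm(np.cross(X-o,d/np.linalg.norm(d))) for o,d in rays]
def rpy(x,y,z): return Ro.from_matrix(np.c_[x,y,z]).as_euler("xyz",degrees=True)
E
python3 - <<'E'
from cell import manip
from h import *
a=np.load("top0.npz");im,d=a["im"],a["d"];c=manip.get_calibration("top")
g=im.min(2);m=((g>170)*255).astype(np.uint8);m[:165]=0;m[225:]=0;m[:,:325]=0;m[:,400:]=0
cs=max(cv2.findContours(m,0,2)[0],key=cv2.contourArea)
P=onplane(c,cs[:,0],14)[:,:2].astype(np.float32)
r=cv2.minAreaRect(P);print("plate rect",r,cv2.boxPoints(r).round(1).tolist())
pl=cloud(c,d)
for n,uv in dict(jar=(378,209),bbox=(368,153),flat=(264,238),eye=(283,159),pot=(162,161),rest=(279,207),rlow=(292,208),rtop=(266,205),post=(189,190)).items(): print(n,pl[uv[1],uv[0]].round(1))
Q=pl[180:240,250:310];mk=(Q[...,2]>60);print("rest high",Q[mk].mean(0),Q[...,2].max())
mk=(Q[...,2]>30)&(Q[...,2]<110);n=0
z=Q[mk];A=np.c_[z[:,:2],np.ones(len(z))];print("zfit",np.linalg.lstsq(A,z[:,2],rcond=None)[0])
for n,(x0,y0,x1,y1) in dict(rest=(255,182,303,232),stand=(160,170,222,222),plate=(328,170,395,216)).items():
    cv2.imwrite(f"pics/{n}_t.png",cv2.resize(im[y0:y1,x0:x1],None,fx=6,fy=6,interpolation=2))
s=[cv2.resize(im[y0:y1,x0:x1],(390,390),interpolation=2) for (x0,y0,x1,y1) in ((255,182,305,232),(165,170,215,220))]
cv2.imwrite("pics/z1.png",np.hstack(s))
E
```

```text
plate rect ((558.016357421875, -243.88265991210938), (65.5123062133789, 80.73639678955078), 0.33735838532447815) [[525.0, -203.6999969482422], [525.5, -284.3999938964844], [591.0, -284.1000061035156], [590.5, -203.3000030517578]]
jar [ 522.1 -332.2   40. ]
bbox [ 693.8 -301.    40.3]
flat [429.2  16.4   9.6]
eye [673.5 -40.3  36.5]
pot [660.1 325.9  60.1]
rest [523.8 -29.8  72.3]
rlow [521.9 -69.1  55.6]
rtop [532.3  11.4   6.7]
post [575.8 250.1  21.6]
rest high [528.53570824 -21.15949606  79.84052339] nan
zfit [ 0.08931709  0.70851705 46.38899789]
```

View pics/z1.png

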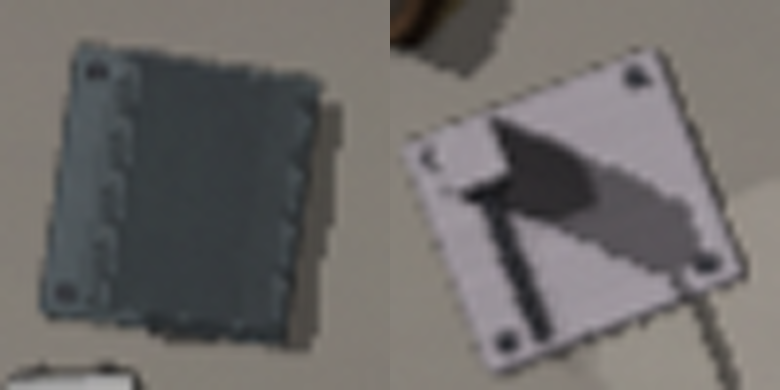

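Left crop: the rest's slope rises to image-left (+y world), with yaw about -8.5°. Right crop: the pin runs from the post down and slightly right, so the stand's yaw is about +21°. Next I check IK for the main poses and look at the plate with the wrist camera.

```bash
cat >> h.py <<'E'
S=np.sqrt(.5)
def yawR(a): return Ro.from_euler("z",a,degrees=True).as_matrix()
def tool_flat(Rp,s):  # plate rotation -> tool facing its top side, closing along plate y
    z=-Rp[:,2];y=s*Rp[:,1];return rpy(np.cross(y,z),y,z)
def tool_edge(Rp,s):  # tool comes down on top edge, closing along plate z
    z=-Rp[:,1];y=s*Rp[:,2];return rpy(np.cross(y,z),y,z)
def lean(yaw): return yawR(yaw)@np.array([[1,0,0],[0,S,-S],[0,S,S]])
E
python3 - <<'E'
from cell import manip
from h import *
c=manip.get_calibration("wrist");s=manip.get_state()
Rt=Ro.from_euler("xyz",s["ee_rot"],degrees=True).as_matrix()
R=np.array(c["R"]);o=-R.T@np.array(c["t"])
print(c["intrinsics"],c["k1"],"cam in tool",(Rt.T@(o-s["ee_pos"])).round(1),"axes",(Rt.T@R.T).round(2).tolist())
def t(n,p,r):
    q=manip.ik(p,r);print(n,np.round(r,0),None if q is None else np.round(q,0))
for sg in (1,-1):
    t("flat",[570,-275,10],tool_flat(yawR(-90),sg))
    t("rest",[590,-50,120],tool_flat(lean(-8.5),sg))
    t("edge",[530,10,150],tool_edge(lean(-8.5),sg))
    for f in (1,-1):
        st=yawR(21);Rp=np.c_[np.cross([0,0,1],f*st[:,0]),[0,0,1],f*st[:,0]]
        t(f"hang z={f}*sx",[540,240,200],tool_edge(Rp,sg))
        t(f"hang z={f}*sx",[500,230,200],tool_edge(Rp,sg))
E
```

```text
[[361.34924036   0.         280.78269666]
 [  0.         361.34924036 211.62648502]
 [  0.           0.           1.        ]] -0.023539883652807063 cam in tool [  71.2   -0.9 -129.2] axes [[0.0, -0.96, -0.28], [1.0, 0.0, 0.0], [-0.0, -0.28, 0.96]]
flat [-180.    0.   90.] [-33.  25.  89.  -0.  65. -33.]
rest [135.   0. 172.] [ -33.   23.   91.   40.   89. -123.]
edge [135.   0.  -9.] [ 15.  19.  91. -41.  91. 121.]
hang z=1*sx [180.   0. 111.] [16. 12. 84.  0. 84. -5.]
hang z=1*sx [180.   0. 111.] [17.  7. 90.  0. 84. -4.]
hang z=-1*sx [-180.    0.  -69.] None
hang z=-1*sx [-180.    0.  -69.] None
flat [180.   0. -90.] [-33.  25.  89.  -0.  65. 147.]
rest [-135.    0.   -9.] [-33.  23.  91.  40.  89.  57.]
edge [-135.    0.  171.] [ 15.  19.  91. -41.  91. -59.]
hang z=1*sx [-180.    0.  -69.] None
hang z=1*sx [-180.    0.  -69.] None
hang z=-1*sx [180.   0. 111.] [16. 12. 84.  0. 84. -5.]
hang z=-1*sx [180.   0. 111.] [17.  7. 90.  0. 84. -4.]
```

```bash
python3 - <<'E'
from cell import manip
from h import *
manip.goto([570,-220,280],tool_flat(yawR(-90),1))
c=manip.get_calibration("wrist");im,d=manip.grab_frame("wrist");np.savez("w1.npz",im=im,d=d,**c);cv2.imwrite("pics/w1.png",im)
print(manip.get_state()["clock"])
E
```

```text
2.1583
```

View pics/w1.png

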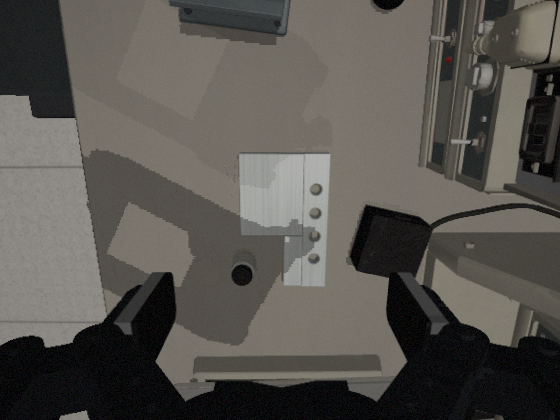

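The wrist view shows the leg at px (239–330, 153–236), the arm at (284–326, 236–286), and holes at (316,189), (315,213), (314,236) and (313,259). The jar cap is at (243,270), close to the arm.

```bash
python3 - <<'E'
from h import *
a=np.load("w1.npz");im,d=a["im"],a["d"];c={k:a[k] for k in("intrinsics","k1","R","t")};c["k1"]=float(c["k1"])
P=cloud(c,d);Z=P[...,2]
print("bench z",np.nanmedian(Z[300:330,200:230]),"plate z",np.nanmedian(Z[170:220,250:290]),"arm",np.nanmedian(Z[240:280,290:305]))
m=((Z>7)&(Z<22)).astype(np.uint8);m[:140]=0;m[300:]=0;m[:,:225]=0;m[:,345:]=0
cs=max(cv2.findContours(m,0,2)[0],key=cv2.contourArea)
r=cv2.minAreaRect(onplane(c,cs[:,0],14)[:,:2].astype(np.float32));print("depth rect",r)
g=im.astype(int).min(2);print(g[190,230],g[190,270],g[260,290],g[260,278],g[189,316])
m2=((g>128)*255).astype(np.uint8);m2[m==0]=0
# subpixel hole centres: dark-weighted centroid
H=[]
for u,v in((316,189),(315,213),(314,236),(313,259)):
    w=g[v-8:v+9,u-8:u+9];bg=np.median(w);k=np.clip(bg-w-15,0,60).astype(float)
    yy,xx=np.mgrid[v-8:v+9,u-8:u+9];k[(xx-u)**2+(yy-v)**2>60]=0
    H.append([(k*xx).sum()/k.sum(),(k*yy).sum()/k.sum()])
X=onplane(c,H,14);print(np.round(H,1).tolist(),X.round(1).tolist(),np.linalg.norm(np.diff(X,axis=0),axis=1))
# gradient edges along scanlines
def edge(row,a,b,axis):
    l=(g[row-2:row+3,a:b].mean(0) if axis==0 else g[a:b,row-2:row+3].mean(1));e=np.abs(np.diff(l));i=e.argmax();return a+i+.5,e[i]
for v in(165,180,200,222): print("L/R",v,edge(v,228,252,0),edge(v,322,342,0))
for v in(248,270): print("arm L/R",v,edge(v,274,295,0),edge(v,318,338,0))
for u in(250,275,295): print("T",u,edge(u,142,165,1))
for u in(292,300,322): print("B",u,edge(u,275,300,1))
for n,uv in dict(jar=(243,272),bb=(390,240)).items(): print(n,P[uv[1],uv[0]].round(1))
j=(Z>36)&(Z<50);j[:240]=0;j[300:]=0;j[:,:220]=0;j[:,270:]=0;print("jar",P[j].mean(0),P[j].min(0),P[j].max(0))
j=(Z>36)&(Z<50);j[:190]=0;j[290:]=0;j[:,:345]=0;j[:,440:]=0;print("bb",cv2.boxPoints(cv2.minAreaRect(P[j][:,:2].astype(np.float32))))
E
```

```text
bench z 0.6088615965233544 plate z 14.532852295988164 arm 14.534778194884439
depth rect ((571.2796020507812, -277.5849914550781), (160.412841796875, 99.99823760986328), 89.66388702392578)
111 165 110 73 110
[[316.2, 189.4], [315.4, 213.5], [313.9, 237.2], [313.7, 258.8]] [[608.3, -239.0, 14.0], [608.1, -267.2, 14.0], [607.1, -296.1, 14.0], [607.6, -323.3, 14.0]] [28.20588839 28.90926174 27.24387966]
L/R 165 (np.float64(238.5), np.float64(38.400000000000006)) (np.float64(329.5), np.float64(33.400000000000006))
L/R 180 (np.float64(238.5), np.float64(23.400000000000006)) (np.float64(328.5), np.float64(37.400000000000006))
L/R 200 (np.float64(239.5), np.float64(48.79999999999998)) (np.float64(327.5), np.float64(33.80000000000001))
L/R 222 (np.float64(240.5), np.float64(20.0)) (np.float64(326.5), np.float64(29.0))
arm L/R 248 (np.float64(283.5), np.float64(26.0)) (np.float64(325.5), np.float64(28.80000000000001))
arm L/R 270 (np.float64(283.5), np.float64(23.599999999999994)) (np.float64(324.5), np.float64(29.0))
T 250 (np.float64(153.5), np.float64(42.39999999999999))
T 275 (np.float64(153.5), np.float64(44.79999999999998))
T 295 (np.float64(153.5), np.float64(61.400000000000006))
B 292 (np.float64(285.5), np.float64(20.999999999999986))
B 300 (np.float64(285.5), np.float64(23.599999999999994))
B 322 (np.float64(286.5), np.float64(22.39999999999999))
jar [ 526.2 -327.3   40.9]
bb [ 687.3 -289.    41.9]
jar [ 523.97309868 -331.08816612   41.37837433] [ 512.45930552 -343.73242514   36.13497268] [ 535.10175327 -320.07560716   43.45161585]
bb [[ 651.40314 -325.84006]
 [ 738.62787 -344.8539 ]
 [ 753.82916 -275.11948]
 [ 666.60443 -256.10562]]
```

Depth gives a 160.4 × 100.0 outline, centre (571.3, -277.6), yaw ≈ -90.4°, and the hole spacing fits. Now I look at the rest and the stand from close by.

```bash
python3 - <<'E'
from cell import manip
from h import *
R=tool_flat(yawR(-90),1)
for n,p in(("w2",[500,245,380]),("w3",[527,20,280])):
    manip.goto(p,R)
    c=manip.get_calibration("wrist");im,d=manip.grab_frame("wrist");np.savez(n+".npz",im=im,d=d,**c);cv2.imwrite(f"pics/{n}.png",im)
print(manip.get_state()["clock"])
a=np.hstack([cv2.imread(f"pics/{n}.png")[:, 60:460] for n in("w2","w3")]);cv2.imwrite("pics/w23.png",a)
E
```

```text
4.9833
```

View pics/w23.png

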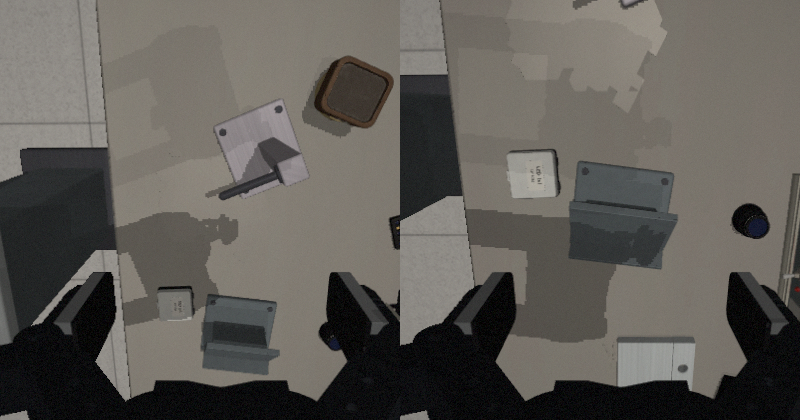

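The left half shows the pin running from px (275,178) to its tip at (221,196), with the pot clear of it. The right half shows the rest base's back edge from (575,162) to (673,175) and the slope's top edge from (570,203) to (677,215). I fit all of these from depth.

```bash
python3 - <<'E'
from h import *
def L(n):
    a=np.load(n+".npz");c={k:a[k] for k in("intrinsics","k1","R","t")};c["k1"]=float(c["k1"]);return a["im"],a["d"],c
im,d,c=L("w3");P=cloud(c,d);Z=P[...,2]
Q=P[150:280,160:290].reshape(-1,3);Q=Q[np.isfinite(Q).all(1)]
b=Q[(Q[:,2]>5)&(Q[:,2]<14)];print("base",len(b),np.median(b[:,2]),cv2.minAreaRect(b[:,:2].astype(np.float32)))
h=Q[Q[:,2]>25];print("high",cv2.minAreaRect(h[:,:2].astype(np.float32)),np.percentile(h[:,2],[1,50,99,100]))
# slope plane via RANSAC
rng=np.random.default_rng(0);best=0
for _ in range(300):
    p=h[rng.choice(len(h),3,False)];n=np.cross(p[1]-p[0],p[2]-p[0]);n/=np.linalg.norm(n)+1e-9
    k=abs((h-p[0])@n)<1.5
    if k.sum()>best: best=k.sum();K=k
q=h[K];o=q.mean(0);n=np.linalg.svd(q-o)[2][2];n*=np.sign(n[2])
print("slope",best,len(h),"n",n.round(3),"tilt",np.degrees(np.arccos(n[2])),"yaw",np.degrees(np.arctan2(n[0],-n[1])))
yaw=np.degrees(np.arctan2(n[0],-n[1]));X=yawR(yaw)
r=q@X;print("rest-frame x",np.percentile(r[:,0],[0.5,99.5]),"y",np.percentile(r[:,1],[.5,99.5]),"z",np.percentile(r[:,2],[.5,99.5]),"z-y",np.median(r[:,2]-r[:,1]))
o=h[~K]@X;print("others",len(o),o.min(0),o.max(0))
bb=(b@X);print("base restframe",np.percentile(bb,[.5,99.5],axis=0).round(1).tolist())
im,d,c=L("w2");P=cloud(c,d)
Q=P[60:230,130:290].reshape(-1,3);Q=Q[np.isfinite(Q).all(1)]
p=Q[(Q[:,2]>165)&(Q[:,2]<188)];print("pin pts",len(p))
t=Q[Q[:,2]>188];print("post top",t.mean(0) if len(t) else 0,cv2.minAreaRect(t[:,:2].astype(np.float32)))
ln=cv2.fitLine(p[:,:2].astype(np.float32),cv2.DIST_HUBER,0,.01,.01).ravel();print("pin dir",ln,np.degrees(np.arctan2(ln[1],ln[0])))
s=(p[:,:2]-ln[2:])@ln[:2];print("ext",ln[2:]+ln[:2]*s.min(),ln[2:]+ln[:2]*s.max(),np.percentile(p[:,2],[5,50,95]))
b=Q[(Q[:,2]>7)&(Q[:,2]<18)];print("base",cv2.minAreaRect(b[:,:2].astype(np.float32)))
E
```

```text
base 2353 10.46626849032208 ((464.18902587890625, -9.665275573730469), (102.3475341796875, 142.7449188232422), 77.40410614013672)
high ((507.755615234375, -18.920394897460938), (98.28168487548828, 65.50503540039062), 84.1585693359375) [ 45.61843851  65.77428626 287.11367912 290.41204034]
slope 2156 3581 n [-0.092 -0.692  0.716] tilt 44.29871547393957 yaw -7.57456088822131
rest-frame x [474.64969988 536.00763365] y [14.88600021 69.73284619] z [45.29256307 96.77537502] z-y 28.570674049114608
others 1425 [ 4.71628194e+02 -3.33752234e-01  2.50791968e+01] [540.02971749  96.39447903 290.41204034]
base restframe [[394.4, 50.9, 5.6], [532.1, 104.0, 13.7]]
pin pts 97
post top 0 ((0.0, 0.0), (0.0, 0.0), 0.0)
pin dir [  0.84705895   0.5314989  502.3865     237.62273   ] 32.106785
ext [497.22072817 234.38138791] [507.63866299 240.91826587] [180.70033037 183.67281116 185.09654759]
base ((499.7913818359375, 265.85845947265625), (21.559799194335938, 65.97130584716797), 0.3098377287387848)
```

The crop was offset by 60 px, so the windows were wrong. Refitting.

```bash
cat > fit.py <<'E'
from h import *
def L(n):
    a=np.load(n+".npz");c={k:a[k] for k in("intrinsics","k1","R","t")};c["k1"]=float(c["k1"]);return a["im"],a["d"],c
im,d,c=L("w3");P=cloud(c,d)
Q=P[150:285,222:348].reshape(-1,3);Q=Q[np.isfinite(Q).all(1)]
h=Q[(Q[:,2]>18)&(Q[:,2]<120)]
rng=np.random.default_rng(0);best=0
for _ in range(300):
    p=h[rng.choice(len(h),3,False)];n=np.cross(p[1]-p[0],p[2]-p[0]);n/=np.linalg.norm(n)+1e-9
    k=abs((h-p[0])@n)<1.5
    if k.sum()>best: best=k.sum();K=k
q=h[K];o=q.mean(0);n=np.linalg.svd(q-o)[2][2];n*=np.sign(n[2])
yaw=np.degrees(np.arctan2(n[0],-n[1]));X=yawR(yaw)
print("slope",best,len(h),"tilt",np.degrees(np.arccos(n[2])),"yaw",yaw)
b=Q[(Q[:,2]>5)&(Q[:,2]<14)];rb=cv2.minAreaRect(b[:,:2].astype(np.float32));print("base",len(b),np.median(b[:,2]),rb)
r=q@X;print("slope restframe x",np.percentile(r[:,0],[0.5,99.5]),"y",np.percentile(r[:,1],[.5,99.5]),"z",np.percentile(r[:,2],[.5,99.5]),"z-y",np.median(r[:,2]-r[:,1]))
o=h[~K]@X;print("others",len(o),np.percentile(o,[1,50,99],axis=0).round(1).tolist())
print("base restframe",np.percentile(b@X,[.5,99.5],axis=0).round(1).tolist())
im,d,c=L("w2");P=cloud(c,d)
Q=P[90:225,250:372].reshape(-1,3);Q=Q[np.isfinite(Q).all(1)]
t=Q[Q[:,2]>186.5];print("post top",len(t),np.median(t[:,2]),cv2.minAreaRect(t[:,:2].astype(np.float32)))
tc=np.array(cv2.minAreaRect(t[:,:2].astype(np.float32))[0])
p=Q[(Q[:,2]>172)&(Q[:,2]<188)&(np.linalg.norm(Q[:,:2]-tc,axis=1)>20)];print("pin pts",len(p))
ln=cv2.fitLine(p[:,:2].astype(np.float32),cv2.DIST_HUBER,0,.01,.01).ravel();print("pin yaw",np.degrees(np.arctan2(ln[1],ln[0])))
s=(p[:,:2]-ln[2:])@ln[:2];print("ext",ln[2:]+ln[:2]*s.min(),ln[2:]+ln[:2]*s.max(),np.percentile(p[:,2],[5,50,95]))
b=Q[(Q[:,2]>7)&(Q[:,2]<18)];print("base",cv2.minAreaRect(b[:,:2].astype(np.float32)))
E
python3 fit.py
```

```text
slope 3548 5785 tilt 44.47621042867142 yaw -7.45457897414605
base 3742 10.494141135295536 ((525.8218994140625, -20.977256774902344), (97.48552703857422, 110.30358123779297), 82.64246368408203)
slope restframe x [474.96751266 573.33733031] y [14.33602315 68.64793512] z [45.09879525 96.70671382] z-y 29.605292331427943
others 2237 [[475.4, -0.6, 19.3], [523.9, 10.7, 55.4], [572.9, 71.9, 95.1]]
base restframe [[469.8, 50.1, 6.2], [578.2, 96.0, 13.3]]
post top 762 190.3244325059235 ((551.4034423828125, 256.470458984375), (50.880828857421875, 24.297197341918945), 22.086538314819336)
pin pts 386
pin yaw 30.457464
ext [498.210206   232.75124051] [570.62745118 275.33587591] [180.3224506  183.69151006 185.39752464]
base ((554.3982543945312, 257.66357421875), (100.10887908935547, 110.39629364013672), 21.997522354125977)
```

```bash
cat >> fit.py <<'E'
print("----")
y=yawR(22.0)[:2,:2];W=Q[Q[:,2]>150];r=W[:,:2]@y
for lo in range(545,625,6):
    k=(r[:,0]>=lo)&(r[:,0]<lo+6)
    if k.sum(): print(lo,k.sum(),"y",r[k,1].min().round(1),np.median(r[k,1]).round(1),r[k,1].max().round(1),"z",np.percentile(W[k,2],[5,50,95]).round(1))
print("xmin",np.sort(r[:,0])[:8].round(1))
E
python3 fit.py | sed -n '/----/,$p'
```

```text
----
545 14 y 29.1 31.8 34.5 z [180.5 182.7 185.2]
551 55 y 27.7 32.0 35.0 z [181.1 183.8 185.1]
557 56 y 27.3 31.7 35.3 z [181.5 183.7 185. ]
563 55 y 27.0 32.0 35.2 z [181.8 183.7 185.2]
569 55 y 27.6 31.8 34.9 z [181.5 183.7 185.1]
575 56 y 27.5 32.0 35.0 z [181.4 183.7 185.3]
581 58 y 27.0 31.9 35.3 z [181.6 183.9 185.7]
587 57 y 27.4 31.9 35.5 z [181.1 183.9 185.4]
593 57 y 26.8 31.9 35.2 z [181.2 183.7 185.2]
599 58 y 27.5 32.1 35.3 z [181.6 183.7 185.1]
605 189 y 19.7 34.4 43.1 z [159.1 188.2 191.2]
611 232 y 19.1 35.1 43.3 z [160.7 190.2 191.5]
617 224 y 19.2 35.3 43.4 z [160.1 190.2 191.6]
623 229 y 19.1 35.2 43.5 z [161.1 190.2 191.6]
xmin [548.7 549.  549.  549.5 549.6 549.8 549.9 550.1]
```

The stand is now consistent: in its yaw-22° frame the pin is at y=31.3, the tip at x=548.7, the face at about 608 (60 mm long), and post and pin are co-centred. Rest: yaw -7.4°, corner line at rest-frame (524.1, 16.5, 45). Now I grip the arm across its 50 mm.

```bash
cat >> h.py <<'E'
Rp0=yawR(-90.4);O0=np.array([571.3,-277.6,0])
RY=-7.4;SEAT=yawR(RY)@np.array([524.1,16.5,45.])
E
python3 - <<'E'
from cell import manip
from h import *
g=O0+Rp0@np.array([35,25,0]);R=tool_flat(Rp0,1)
manip.move_gripper(0.77)
manip.goto([g[0],g[1],75],R)
hit=manip.move_straight([g[0],g[1],8],v=40,contact_N=4);s=manip.get_state();print(hit,s["ee_pos"],s["clock"],s["wrist_force"])
z=s["ee_pos"][2]
manip.move_straight([g[0],g[1],z+4],v=40)
manip.move_gripper(0.0,100);s=manip.get_state();print(s["width"]*85,s["finger_force"],s["ee_pos"],s["wrist_force"])
manip.move_straight([g[0],g[1],z+64],v=80);s=manip.get_state();print(s["width"]*85,s["finger_force"],s["wrist_force"],s["moment"],s["clock"])
c=manip.get_calibration("wrist");im,d=manip.grab_frame("wrist");np.savez("w4.npz",im=im,d=d,**c);cv2.imwrite("pics/w4.png",im)
E
```

```text
False [ 596.15220558 -312.83045383    8.25132502] 8.625 [-0.0311003  -0.05433754  0.56936804]
46.95465377069582 104.54547174362233 [ 596.29149997 -312.88696584   13.0540063 ] [-2.30494351  1.48315226  9.8801222 ]
47.30469495197442 103.67111672647297 [-0.44301334  0.20848574 -3.10175157] [-0.17372061 -0.12510681 -0.03184766] 10.0833
```

View pics/w4.png

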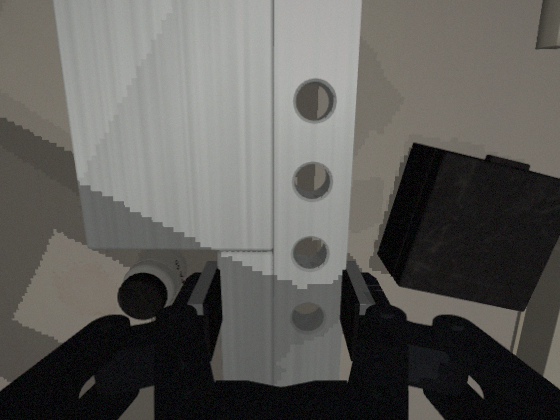

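The plate is held by the arm and lifted, with holes at px (315,101), (312,180), (310,252) and (307,317) and the jar undisturbed. I measure its pose in the hand.

```bash
cat > inhand.py <<'E'
from cell import manip
from h import *
a=np.load("w4.npz");im,d=a["im"],a["d"];c={k:a[k] for k in("intrinsics","k1","R","t")};c["k1"]=float(c["k1"])
s=manip.get_state();Rt=Ro.from_euler("xyz",s["ee_rot"],degrees=True).as_matrix();p=s["ee_pos"]
P=(cloud(c,d)-p)@Rt   # tool frame
q=np.vstack([P[20:220,110:260].reshape(-1,3),P[20:230,340:350].reshape(-1,3)]);q=q[np.isfinite(q).all(1)]
o=np.median(q,axis=0);q=q[np.linalg.norm(q-o,axis=1)<150];o=q.mean(0);n=np.linalg.svd(q-o)[2][2];n*=-np.sign(n[2])
print("plane o,n (tool)",o.round(1),n.round(3),"resid",np.abs((q-o)@n).std())
co,D=ray(c,[(315,101),(312.5,180.5),(310.5,252)]);co=(co-p)@Rt;D=D@Rt
H=co+D*(((o-co)@n)/(D@n))[:,None];print("holes",H.round(1).tolist(),np.linalg.norm(np.diff(H,axis=0),axis=1))
px=H[2]-H[0];px/=np.linalg.norm(px);py=np.cross(n,px);R=np.c_[px,py,n]
oo=np.mean([H[i]-R@np.array([x,36,14]) for i,x in enumerate((-40,-12,16))],axis=0)
Z=np.stack([(P-oo)@R[:,i] for i in range(3)],-1)
m=(abs(Z[...,2]-14)<4)&(P[...,2]<60);m[260:]=0
for v in(40,120,200): k=np.where(m[v])[0];print("y extent",Z[v,k,1].min().round(1),Z[v,k,1].max().round(1))
print("R in tool",R.round(3).tolist(),"o",oo.round(1).tolist());np.savez("inhand.npz",R=R,o=oo)
E
python3 inhand.py
```

```text
bash:   698 Killed                     python3 inhand.py
```

```bash
sed -i 's/np.linalg.svd(q-o)/np.linalg.svd(q-o,full_matrices=False)/' inhand.py; python3 inhand.py
```

```text
plane o,n (tool) [ 67.  -30.8  -1. ] [-0.001  0.01  -1.   ] resid 2.0917862169667383
holes [[74.1, 10.6, -0.5], [46.4, 10.5, -0.5], [18.4, 10.4, -0.5]] [27.6414153  27.97995896]
y extent -49.1 50.1
y extent -49.7 49.8
y extent -49.7 49.3
R in tool [[-1.0, -0.004, -0.001], [-0.004, 1.0, 0.01], [0.001, 0.01, -1.0]] o [34.5, -25.7, 13.1]
```

In hand: R ≈ diag(-1,1,-1), origin (34.5,-25.7,13.1), outline ±50 confirmed. Now I place it in the rest with the arm protruding past the slope's side.

```bash
python3 - <<'E'
from cell import manip
from h import *
a=np.load("inhand.npz");Ri,oi=a["R"],a["o"]
Rt=lean(RY)@Ri.T;e=Ro.from_matrix(Rt).as_euler("xyz",degrees=True)
def tp(x,y,z): return SEAT+lean(RY)@np.array([x,y,z])-Rt@oi
p=manip.get_state()["ee_pos"]
pre=tp(31,50+30,70);mid=tp(31,50+6,3)
for n,v in(("pre",pre),("mid",mid)):print(n,v.round(1),manip.ik(v,e).round(0))
manip.move_straight([p[0],p[1],200],v=200)
manip.goto(pre,e);print(manip.get_state()["clock"])
manip.move_straight(mid,v=80)
hit=manip.move_straight(tp(31,50-5,1.0),v=20,contact_N=4);s=manip.get_state()
print(hit,"short",((s["ee_pos"]-tp(31,50,0))@lean(RY)).round(2),s["wrist_force"],s["clock"])
c=manip.get_calibration("side");im,d=manip.grab_frame("side");cv2.imwrite("pics/s5.png",cv2.resize(im[150:330,180:420],None,fx=3,fy=3))
E
```

```text
pre [588.7 -44.  178.7] [ -32.   19.   88.   41.   94. -120.]
mid [592.6 -13.8 114.4] [ -30.   22.   92.   42.   87. -123.]
12.325
True short [ 0.11 -2.1   1.52] [0.61753661 1.49713945 6.18717113] 13.8167
```

View pics/s5.png

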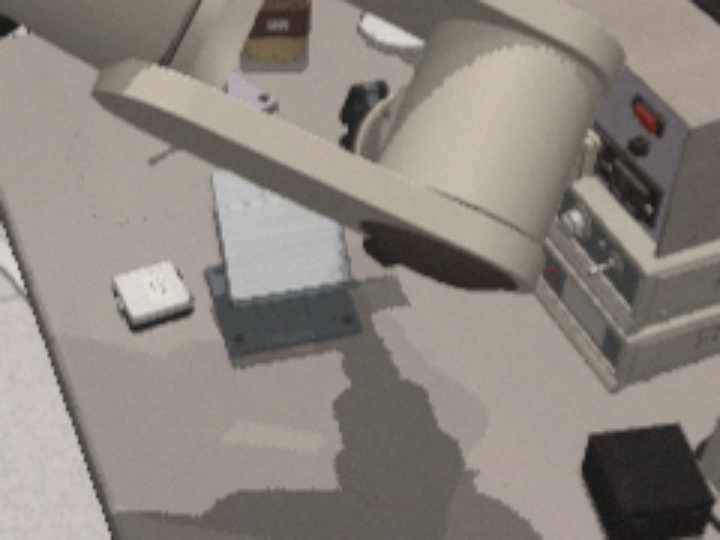

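The leg sits in the V of the rest, holes side up, with contact on the ledge. I release, back off and check.

```bash
python3 - <<'E'
from cell import manip
from h import *
manip.move_gripper(0.78);manip.sleep(0.2)
s=manip.get_state();Rt=Ro.from_euler("xyz",s["ee_rot"],degrees=True).as_matrix()
manip.move_straight(s["ee_pos"]-Rt[:,2]*90,v=150)
# look at it with the wrist camera from above, tool tilted along -plate y side
e=tool_edge(lean(RY),-1)
pt=SEAT+lean(RY)@np.array([0,100,7])
Re=Ro.from_euler("xyz",e,degrees=True).as_matrix()
print("edge tool x in world",Re[:,0].round(2),manip.ik(pt-Re[:,2]*120,e))
c=manip.get_calibration("wrist");im,d=manip.grab_frame("wrist");np.savez("w6.npz",im=im,d=d,**c);cv2.imwrite("pics/w6.png",im)
print(manip.get_state()["clock"])
E
```

```text
edge tool x in world [-0.99  0.13 -0.  ] [ 22.13820926  21.51656695  81.50793459 -38.71520538 100.38601249
 -59.51524484]
15.1917
```

View pics/w6.png

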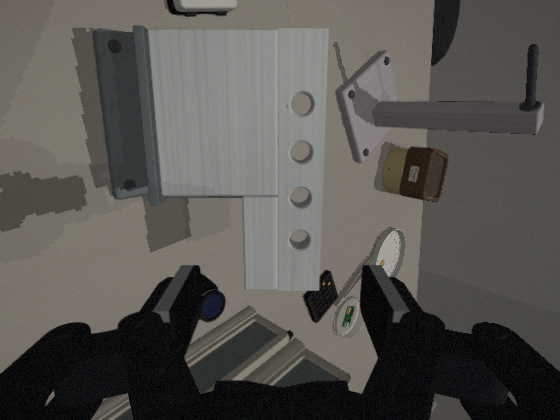

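The plate leans in the rest, let go, with holes at px (303,103), (302,151), (301,196) and (300,239). I measure its pose for the top-edge grasp.

```bash
cat > pose6.py <<'E'
from h import *
a=np.load("w6.npz");im,d=a["im"],a["d"];c={k:a[k] for k in("intrinsics","k1","R","t")};c["k1"]=float(c["k1"])
P=cloud(c,d);q=np.vstack([P[45:180,165:270].reshape(-1,3),P[205:280,255:280].reshape(-1,3)]);q=q[np.isfinite(q).all(1)]
o=q.mean(0);n=np.linalg.svd(q-o,full_matrices=False)[2][2];n*=np.sign(n[2]);print("n",n.round(3),"resid",((q-o)@n).std())
g=im.astype(float).min(2);h=[]
# hole = depth well behind the plate plane
dist=(P-o)@n
for u,v in((303,103),(302,151),(301,196),(300,239)):
    yy,xx=np.mgrid[v-17:v+18,u-17:u+18];k=(~(abs(dist[v-17:v+18,u-17:u+18])<5))
    e=np.where(~k,0,1).astype(np.uint8);cn=max(cv2.findContours(e,0,2)[0],key=cv2.contourArea);(x,y),r=cv2.minEnclosingCircle(cn);h.append((x+u-17,y+v-17));print(h[-1],r)
co,D=ray(c,h);H=co+D*(((o-co)@n)/(D@n))[:,None];print(H.round(1).tolist(),np.linalg.norm(np.diff(H,axis=0),axis=1))
m=(abs(dist)<3);m[:20]=0;m[300:]=0;m[:,:150]=0;m[:,340:]=0
px=H[3]-H[0];px/=np.linalg.norm(px);py=np.cross(n,px);R=np.c_[px,py,n]
O=np.mean([H[i]-R@np.array([x,36,14]) for i,x in enumerate((-40,-12,16,44))],axis=0)
Q=(P[m]-O)@R;r=cv2.minAreaRect(Q[:,:2].astype(np.float32));print("rect in plate frame",r)
print("O",O.round(1),"in seat frame",((O-SEAT)@lean(RY)).round(1),"rel rot deg",np.degrees(Ro.from_matrix(lean(RY).T@R).as_rotvec()).round(2))
np.savez("pose6.npz",R=R,O=O)
E
python3 pose6.py
```

```text
n [-0.091 -0.701  0.707] resid 0.6726054414622944
(300.5, 103.0) 11.543496131896973
(300.4696969985962, 151.89393997192383) 10.920822143554688
(299.0, 196.5) 10.111974716186523
(298.5, 238.5) 9.617792129516602
[[518.6, -1.0, 115.9], [546.5, -4.3, 116.3], [573.7, -8.1, 116.0], [601.2, -11.5, 116.1]] [28.10465699 27.49941943 27.74767488]
rect in plate frame ((0.5055084228515625, 0.005390167236328125), (100.76422882080078, 160.8757781982422), 89.7193603515625)
O [556.1 -21.4  80.7] in seat frame [30.1 49.2  1.3] rel rot deg [-0.01  0.02  0.19]
```

The pose agrees with the seat: rest-frame (30.1, 49.2, 1.3), rotation under 0.2°, outline centred. Next I swing over to the top edge and grip at plate x=14, clear of hole 2 (the centre of mass works out at x≈-12).

```bash
python3 - <<'E'
from cell import manip
from h import *
a=np.load("pose6.npz");R,O=a["R"],a["O"]
e=tool_edge(R,-1);Re=Ro.from_euler("xyz",e,degrees=True).as_matrix()
w=lambda x,y,z:O+R@np.array([x,y,z])
x=-yawR(RY)[:,0];z=np.array([0,0,-1.]);em=rpy(x,np.cross(z,x),z)
manip.move_gripper(0.5)
manip.goto([575,-20,320],em)
manip.goto(w(14,41+80,7),e);print(manip.get_state()["clock"])
hit=manip.move_straight(w(14,41,7),v=60,contact_N=6);s=manip.get_state();print("hit",hit,((s["ee_pos"]-O)@R).round(1))
c=manip.get_calibration("wrist");im,d=manip.grab_frame("wrist");cv2.imwrite("pics/w7.png",im)
E
```

```text
17.075
hit False [14.1 41.3  7. ]
```

View pics/w7.png

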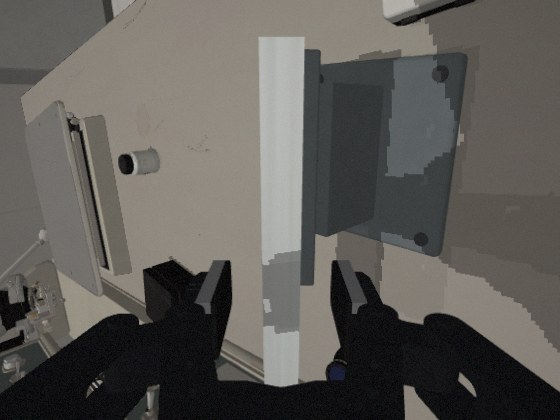

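The plate's edge is centred between the fingers at cols 262–300. I grip, lift, turn it upright and hover in front of the pin.

```bash
cat > hang.py <<'E'
from cell import manip
from h import *
SY=22.0;st=yawR(SY)
Rh=np.c_[-st[:,1],[0,0,1],-st[:,0]]
TIP=st@np.array([548.7,31.3,180.])
def load():
    a=np.load("edge.npz");return a["R"],a["o"]
def target(dx,dy=0,dz=0,hole=-12):
    "tool pose with hole centre dx along stand x from the tip (neg=in front)"
    Ri,oi=load();Rt=Rh@Ri.T
    O=TIP+st@np.array([dx,dy,dz])-Rh@np.array([hole,36,7])
    return O-Rt@oi,Ro.from_matrix(Rt).as_euler("xyz",degrees=True)
E
python3 - <<'E'
from hang import *
a=np.load("pose6.npz");R,O=a["R"],a["O"]
manip.move_gripper(0.0,100);s=manip.get_state();print("w",s["width"]*85,s["finger_force"],s["wrist_force"])
Rt=Ro.from_euler("xyz",s["ee_rot"],degrees=True).as_matrix()
np.savez("edge.npz",R=Rt.T@R,o=Rt.T@(O-s["ee_pos"]))
manip.move_straight(s["ee_pos"]+R[:,1]*40+R[:,2]*15,v=80)
p=manip.get_state()["ee_pos"]
manip.move_straight([p[0],p[1],p[2]+80],v=150)
s=manip.get_state();print("w",s["width"]*85,s["finger_force"],s["clock"])
t,e=target(-70,0,90);print(t,e,manip.ik(t,e));manip.goto(t,e)
t,e=target(-30,0,0);manip.move_straight(t,e,v=120)
manip.sleep(.3);s=manip.get_state();print(s["ee_pos"],t,s["wrist_force"],s["clock"])
ims=[]
for n in("top","side"):
    im,d=manip.grab_frame(n);np.savez(n+"8.npz",im=im,d=d);ims.append(im)
u=proj(manip.get_calibration("side"),TIP)[0];v=proj(manip.get_calibration("top"),TIP)[0];print(u,v)
f=lambda im,p,k:cv2.resize(im[int(p[1])-k:int(p[1])+k,int(p[0])-k:int(p[0])+k],(400,400),interpolation=cv2.INTER_CUBIC)
cv2.imwrite("pics/h8.png",np.hstack([f(ims[0],v,40),f(ims[1],u,50)]))
E
```

```text
w 11.730525721247707 98.41113153473998 [0.52296545 4.37950605 4.72563937]
w 11.78781082978653 97.64219523247448 20.3583
[441.869349   184.02715672 275.43296502] [1.79984131e+02 4.31800180e-02 1.11982859e+02] [ 1.34038843e+01 -3.51085710e+00  9.15503632e+01 -4.03527408e-02
  9.19383607e+01 -8.58035364e+00]
[478.97986957 198.99743234 185.84542569] [478.95670318 199.01142045 185.43296502] [ 0.00621839  0.70050257 -4.40114195] 22.625
[227.51991304 139.31778602] [183.61804724 214.12288468]
```

View pics/h8.png

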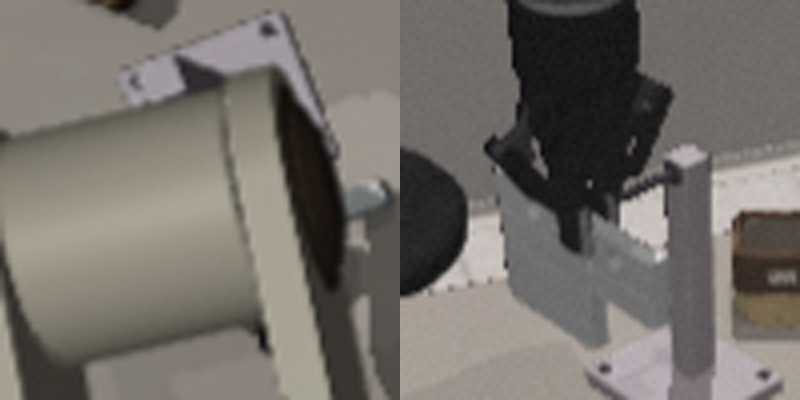

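In the side view the held plate hangs upright in front of the pin; a hole is visible at crop (540,215) and another at (612,263), and the arm hides the top view. I check these against predicted projections, then insert slowly under contact watch.

```bash
python3 - <<'E'
from hang import *
c=manip.get_calibration("side");t,e=target(-30);Ri,oi=load();Rt=Rh@Ri.T;O=t+Rt@oi
for n,x in(("h1",-40),("h2",-12),("h3",16),("h4",44)): print(n,(proj(c,O+Rh@np.array([x,36,14]))[0]-[177,89])*4+[400,0])
for dx in(0,60): print("pin",dx,(proj(c,TIP+st@np.array([dx,0,0]))[0]-[177,89])*4+[400,0])
hit=manip.move_straight(target(8)[0],v=25,contact_N=4);s=manip.get_state()
print(hit,((s["ee_pos"]-target(0)[0])@st).round(2),(s["wrist_force"]@st).round(2),s["moment"],s["clock"])
E
```

```text
h1 [530.4295578  204.84236337]
h2 [556.96990155 221.63915807]
h3 [584.24785585 238.9032722 ]
h4 [612.29400184 256.65410212]
pin 0 [602.07965215 201.27114407]
pin 60 [671.89145405 169.76143471]
False [7.91 0.01 0.01] [-0.9   0.04 -3.71] [-0.06441481  0.02433272  0.02566973] 24.3917
```

No contact while passing the tip by 8 mm, so the pin is in the hole. I carry on in, lower until the hole's crown takes the load, and look.

```bash
python3 - <<'E'
from hang import *
f=lambda:(manip.get_state()["wrist_force"]@st).round(2)
hit=manip.move_straight(target(25)[0],v=30,contact_N=5);s=manip.get_state()
print(hit,((s["ee_pos"]-target(0)[0])@st).round(2),f())
hit=manip.move_straight(target(25,0,-7)[0],v=8,contact_N=3);s=manip.get_state()
print(hit,((s["ee_pos"]-target(0)[0])@st).round(2),f(),s["clock"])
im,d=manip.grab_frame("side");cv2.imwrite("pics/s9.png",cv2.resize(im[60:220,150:310],(600,600),interpolation=2))
E
```

```text
False [24.96  0.   -0.12] [-0.8 -0.4 -3.3]
True [24.98 -0.   -2.29] [-0.43 -0.53  5.7 ] 25.5667
```

View pics/s9.png

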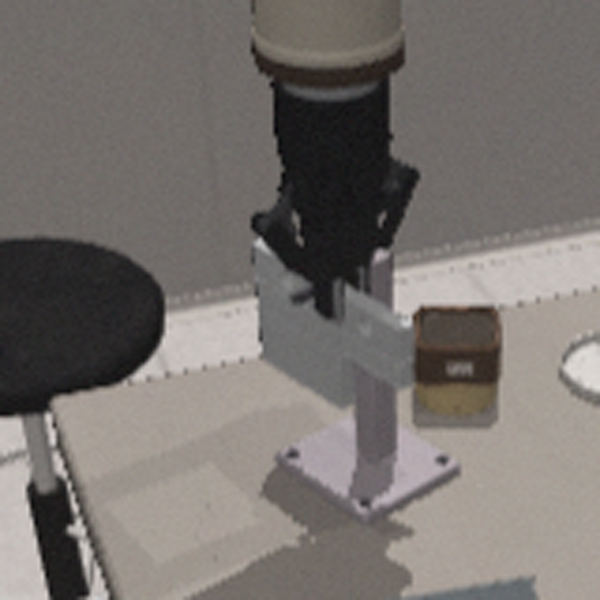

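The pin sticks out through the plate at px (300,290), and the hole's crown met it at -2.3 mm (2.5 expected). I release, withdraw upward and check.

```bash
python3 - <<'E'
from hang import *
manip.move_gripper(0.42);manip.sleep(.3)
p=manip.get_state()["ee_pos"]
print((manip.get_state()["wrist_force"]@st).round(2))
manip.move_straight([p[0],p[1],p[2]+130],v=100)
p=manip.get_state()["ee_pos"]
t=p+st@np.array([-150,-90,30]);manip.move_straight(t,v=200)
manip.sleep(1.5);s=manip.get_state();print(s["clock"],s["wrist_force"])
for n in("side","top"):
    im,d=manip.grab_frame(n);np.savez(n+"9.npz",im=im,d=d)
    if n=="side":cv2.imwrite("pics/s10.png",cv2.resize(im[60:220,150:310],(600,600),interpolation=2))
a=np.load("side9.npz");P=cloud(manip.get_calibration("side"),a["d"]);W=P[60:220,150:310].reshape(-1,3)
q=(W-TIP)@st;q=q[(abs(q[:,0]-22)<14)&(abs(q[:,1])<110)&(abs(q[:,2])<120)&(abs(q[:,0]-25)<8)]
print(len(q),np.percentile(q,[1,50,99],axis=0).round(1).tolist())
E
```

```text
[ 0.46 -0.65 -0.53]
30.2583 [-0.68621794  1.03689274 -0.9636894 ]
927 [[17.0, -94.0, -87.5], [18.6, -13.4, -18.8], [31.5, 66.1, 13.4]]
```

View pics/s10.png

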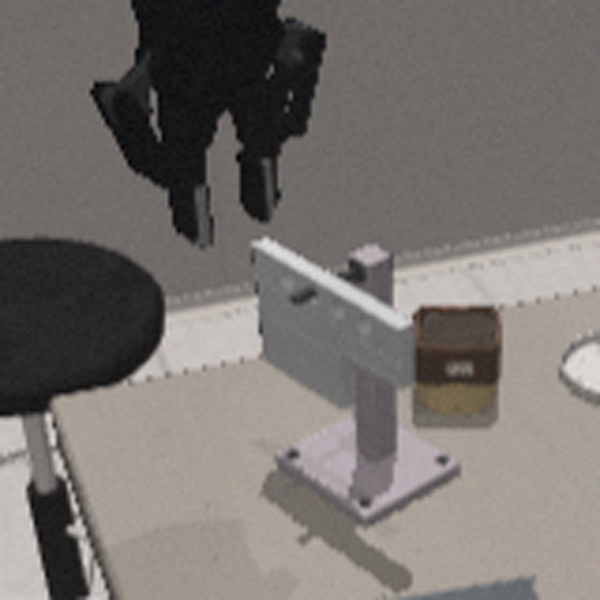

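The plate hangs on the pin by hole 2, level as it was when held, and the gripper is clear. I hand it in.

```bash
python3 -c "
from cell import manip
print(manip.finish_job())"
```

```text
the job is handed in; nothing more can be done
None
```

The L-plate was leaned in the slanted rest, let go, taken again by its top edge and hung level on the pin by hole 2. The gripper was clear of it when I handed in at about 30 s of the 69 s; the hand-in gave no verdict.

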